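Unclip the spent filter cartridge of the bench fume cleaner

ROBOT

A 7-joint arm with a two-finger parallel gripper is mounted at the origin on a cart in front of the work surface, level with it; the furniture and walls round the work are solid. World frame = base frame: x ahead of the robot, y to its left, z up, the work surface at z = 0. Lengths are in mm, angles in rad, forces in N, time in s.
With the tool pointing down it reaches from about 425 to 875 mm from the base axis. Payload 4.7 kg.
Tool frame: the origin (TCP) lies midway between the tips of the shut fingers; the grasp point (between the pads) lies 19 mm behind it (env.pinch_z is the distance from the TCP to the grasp point, in mm); z points along the fingers, y is the line along which they close (so a half turn about z gives the same grasp; the last joint's range is limited). The gripper opens to 87 mm and grips with 3 to 60 N. Pads are 19 mm wide; open, the fingers measure 117 mm over their backs; the gripper's body (75 mm by 190 mm) begins 51 mm behind the grasp point.
Start: joints at [1.135, 0.321, -0.07, 1.45, 0.023, 1.371, -0.057], TCP at [282.594, -585.377, 222.587] pointing down, gripper open.
Joint ranges: [-2.86, 2.86], [-0.3, 2.09], [-1.38, 1.24], [0.06, 2.45], [-1.56, 4.7], [0.09, 2.05], [-2.69, 2.69]. Speed limits (rad/s): [2.57, 2.57, 3.14, 3.14, 3.14, 3.14, 3.14].

INTERFACE

Orientations are given as [roll, pitch, yaw] about the fixed x, y, z axes, in that order (R = Rz(yaw) Ry(pitch) Rx(roll)).
In Python, from rig import env, cams, probe_bus, finish_job gives the robot as it stands (env), with the cameras (cams), the readings (probe_bus) and the job as plain functions.
- The arm moves only by the shell command python3 nudge.py 'ROWS' [FORCE]. ROWS is a JSON list of rows, 1 to 12 of them, each of 7 numbers: the opening from 0.0 (shut) to 1.0 (fully open), then dx, dy, dz in mm, then a rotation vector rx, ry, rz in rad; each row shifts and turns the commanded pose from where the row before left it, along the tool's axes as they then stand; what a row does not reach is not made up. A row lasts 1/10 s, in which the tool goes at most 50 mm and 0.15 rad, less where a joint would pass 70% of its speed; a pose out of reach is approached as far as the arm can. The fingers move at their own pace and stop on an object; FORCE is the grip in N (left out, the last holds). Time passes only in rows, so rows that do not move let the fingers close. It prints the time, the measured TCP pose, the force, the opening and the grip force at its end.
- probe_bus.get_obs(): the state, without advancing time (a new reading comes with each control period).
- cams.camera(name): name is "scene" or "side" or "wrist"; returns (picture, depth): 480x640x3 uint8, red, green, blue; 480x640 float32, mm along the optical axis (not along the pixel's ray), 0 where there is no reading.
- cams.camera_info(name): a dict with "fx", "fy", "cx", "cy" (pixels), "rvec" (rotation vector, rad) and "tvec" (3), from world to camera coordinates, as OpenCV has them. Camera axes: x right, y down, z forward; pixel columns grow to the right and rows downward; lengths in mm; the calibration is good to about 2 mm. A picture is of the moment at which its call begins: read the wrist's pose just before it. camera_info takes no time and is no camera call; for the wrist camera it gives the pose at the moment of the call.
- finish_job(): hands the job in; it is judged then, once.
The state is a dict: "t": time; "q": joint angles; "dq": joint speeds; "joint_torque": joint torques, N m; "ee_pos": TCP position; "tcp_rot": TCP orientation; "wrist_force": force on the tool from outside, world axes, zero at the start; "torque": the same for the moment, N m; "finger_gap": opening from 0.0 (shut) to 1.0 (fully open); "gripper_force": force on a finger pad.
Only numpy, scipy, OpenCV 4.12 (cv2) and the standard library are available. Lean on these libraries where they do the work, as an engineer would, in place of code of your own. Each camera call takes 0.05 s, during which the arm holds its last target. There are 200 camera calls.

TASK

The filter cartridge in the little bench fume cleaner is spent. Pinch its two side tabs together to unlatch it, draw it straight out of the sloping bay, and set it down gently, standing flat on its base with the dusty pleats up, in the empty metal tray. Never turn it on its side, and leave everything else on the bench where it is.

Things in the scene. Friction and masses are not known exactly. Their poses are not given: they have to be found in the camera images.
- cleaner: Bench fume cleaner, fixed, unplugged: grey wedge-shaped case, 191 long (x) x 116 wide (y) x 101 mm high. Origin: centre of underside, z up; its front faces its own -x. A flat face, 140 mm long, slopes up 25 degrees from 42 mm high at the front to 101 mm; behind it the top is level, with outlet slots. The filter bay opens in the middle of the sloping face.
- bay (a point): Centre of the floor of the filter bay, a pocket 99 mm long (x, up the slope), 58 mm wide (y) and 46 mm deep. z points straight out of it, square to the sloping face: 25 degrees from vertical, leaning to the cleaner's front. The face is the plane z = 46 mm, flat to 58 mm either side.
- cartridge: Black filter cartridge, 0.12 to 0.23 kg, 96 (x) x 56 (y) x 50 mm, pleated dusty top, an upright sprung tab at the middle of each long side (+y, -y). Origin: centre of its flat underside, z out through the pleats; in the bay its axes are those of bay. A hook on each tab catches under a lip of the bay: unpinched, it holds; with both tabs fully in it slides out along z, clear after 50 mm.
- tab_grip (a point): Midway between the tabs, 67 mm above the cartridge's underside; axes as the cartridge's. The tab pads run from 50 to 76 mm above the underside and are 26 mm wide (x); their outer faces are 58 mm apart (62 at the top) at rest, 45 mm apart and parallel when fully pinched. Close on them along y, fingertips 52 to 60 mm above the underside (frame top 50 mm, sloping face 46 mm).
- tab_left (a joint): Pinch of the tab on the cartridge's +y side: 0 at rest (hooked), 0.12 rad fully in, at its stop; pivot 5 mm above the underside. The hook is free at about 0.08. Some 2.5 N on the pad starts it, 7 N brings it home; it springs back when let go. A grip of 25 N on both tabs at their stops carries the cartridge.
- tab_right (a joint): The same for the tab on the cartridge's -y side; positive is inward here too.
- tray: Empty shallow aluminium tray, loose, 0.5 kg, 150 (x) x 130 (y) x 26 mm high outside, walls and floor 3 mm. Origin: centre of its underside, z up. It stands left or right of the cleaner; the cartridge fits in it, standing, at any turn. Right of the work (y below -0.03) stands a blue mug press, 0.2 m tall, and beyond it a heat press whose lever reaches to 0.53 m high near x 0.4 to 0.6, y -0.4.
- film_stack: Bystander: stack of white film discs, 67 mm across, 16 mm high, near the front edge. Origin: centre of its underside.
- heat_tape: Bystander: orange roll of tape lying flat, 56 mm across, 16 mm high, near the front edge. Origin: centre of its underside.
- glue_stick: Bystander: glue stick, 25 x 91 x 25 mm, lying near the left front of the worktop. Origin: centre of its underside.

How it is judged (in metres and radians):
On the way, in this order (a step that is already met when the one before it is completed fails the run):
1. both tabs are pinched in while the cartridge still sits in its bay (value of joint each of tab_left, tab_right above 0.05 rad and contact force between the fingers and cartridge above 1 N and z of cartridge in the frame of bay below 0.008 m), for 0.1 s.
2. the cartridge is drawn clear of its bay (z of cartridge in the frame of bay above 0.05 m), for 0.05 s.
3. the cartridge is lowered, still held, to the tray's floor (contact force between the fingers and cartridge above 0.5 N and horizontal distance between cartridge and tray below 0.07 m and z of cartridge in the frame of tray below 0.02 m), for 0.05 s.
At the end, for the whole second after the job is handed in: The cartridge stands upright (within 6 degrees) flat on the tray's floor, its centre within 70 mm of the tray's centre, let go and at rest; the tray has shifted by less than 60 mm (horizontal distance between cartridge and tray below 0.07 m and z of cartridge in the frame of tray below 0.008 m and angle between cartridge's own z axis and vertical below 0.1 rad and linear speed of cartridge below 0.02 m/s and distance of tray from where it was at the start of the episode below 0.06 m); the robot touches nothing.
It fails at once if the cartridge is turned on its side (more than 60 degrees from upright) (angle between cartridge's own z axis and vertical above 1.05 rad).
It fails at once if the film stack, tape roll or glue stick is pushed more than 40 mm (distance of any of film_stack, heat_tape, glue_stick from where it was at the start of the episode above 0.04 m).
It also fails if it takes over 48 s, if anything falls off the work surface, if the arm or the gripper's body presses on something with over 40 N, if the wrist force passes 120 N, or if a joint passes its speed limit or range.

## Working session

There is one attempt and no reset: what is moved stays moved. The work goes in short steps, Python scripts to look and compute and a shell command to move; the robot and the scene stay as the last step left them, time stands still between calls to the robot, and variables do not carry over. Pictures are saved under pics/ and viewed, at most 10 in all, crops included, and the job is handed in when it is done.

```bash
ls; mkdir -p pics
cat > h.py <<'E'
import numpy as np,cv2
from rig import env, cams, probe_bus, finish_job
from scipy.spatial.transform import Rotation as R
def grab(n):
    i=cams.camera_info(n); p,d=cams.camera(n); return p,d,i
def pts(d,i):
    v,u=np.mgrid[0:d.shape[0],0:d.shape[1]]
    c=np.stack([(u-i['cx'])/i['fx']*d,(v-i['cy'])/i['fy']*d,d],-1)
    M=R.from_rotvec(np.ravel(i['rvec'])).as_matrix()
    return (c-np.ravel(i['tvec']))@M
def save(n,p): cv2.imwrite('pics/'+n,p[...,::-1])
E
python3 - <<'E'
from h import *
for n in('scene','side'):
    p,d,i=grab(n); save(n+'0.png',p); np.savez(n+'0.npz',p=p,d=d,P=pts(d,i)); print(n,i)
print(probe_bus.get_obs())
E
```

```text
nudge.py
pics
rig.py
scene {'fx': 502.0030516935111, 'fy': 502.0030516935111, 'cx': 327.0655716218062, 'cy': 249.60883208833866, 'rvec': array([ 2.10789381, -1.50722494,  0.49247843]), 'tvec': array([ -8.30499414, 523.33487575, 601.47887625])}
side {'fx': 475.3699262320145, 'fy': 475.3699262320145, 'cx': 326.1631719924814, 'cy': 249.94173501399186, 'rvec': array([ 2.05626801, -1.83099865,  0.46207707]), 'tvec': array([ 84.12259837, 518.61263446, 663.79306105])}
{'t': 0.1, 'q': array([ 1.13508821,  0.32175349, -0.07009401,  1.45154551,  0.02262447,
        1.37073768, -0.05692916]), 'dq': array([ 0.00058695, -0.00174038,  0.00036385, -0.00255607,  0.0014375 ,
       -0.00075344,  0.00031757]), 'joint_torque': array([ 1.20837849e-04, -4.92568481e+01, -4.05607726e-01, -3.13398385e+01,
       -6.40556845e-02,  3.95608367e-02,  8.01021133e-05]), 'ee_pos': array([ 282.36586807, -584.94372171,  221.57168836]), 'tcp_rot': array([-3.13993926e+00,  1.10390114e-04,  4.49820437e-01]), 'wrist_force': array([-0.27569897,  0.39453318,  0.3715144 ]), 'torque': array([0.01580414, 0.01584986, 0.0029253 ]), 'gripper_force': 0.0, 'finger_gap': 1.0006252366034516}
```

View pics/scene0.png

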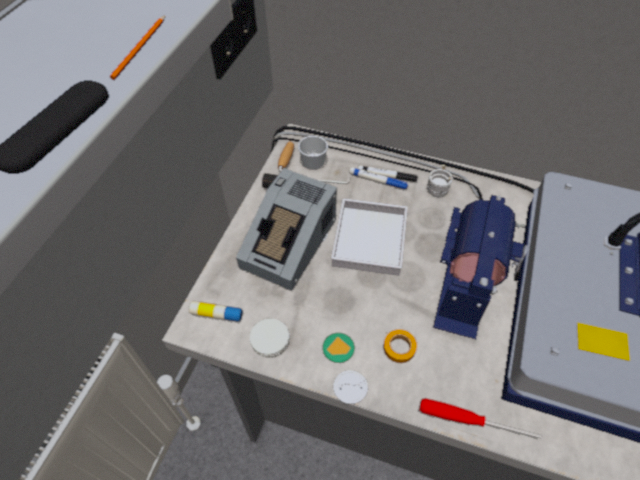

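View pics/side0.png

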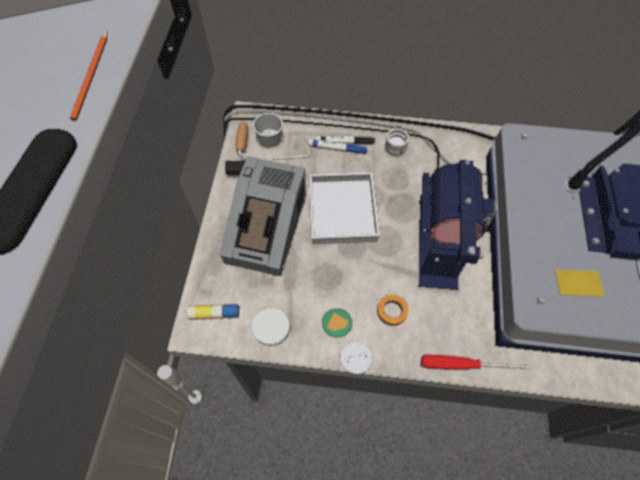

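The scene view shows the cleaner at about (290,225), with its pleats at (277,234) and its tabs at (265,228) and (290,237). The tray is at (370,237), and the mug press and heat press are to the right. The side view agrees: pleats (258,222), tray (344,207). Next I'll measure.

```bash
python3 - <<'E'
import numpy as np,cv2
from scipy.spatial import cKDTree
for n,roi,tr in(('scene',(225,340,165,290),(325,412,195,278)),('side',(215,310,150,275),(303,384,167,247))):
    z=np.load(n+'0.npz');p=z['p'];d=z['d'];P=z['P']
    hsv=cv2.cvtColor(p,cv2.COLOR_RGB2HSV)
    # pleats: brown
    m=np.zeros(d.shape,bool);m[roi[2]:roi[3],roi[0]:roi[1]]=1
    br=m&(hsv[...,0]>8)&(hsv[...,0]<22)&(hsv[...,1]>70)&(hsv[...,2]>50)&(hsv[...,2]<170)&(P[...,2]>30)
    k,l,s,c=cv2.connectedComponentsWithStats(br.astype(np.uint8))
    j=1+np.argmax(s[1:,4]);q=P[l==j]
    print(n,'pleat px',c[j],s[j],'mean',q.mean(0).round(1), 'norm',np.linalg.svd(q-q.mean(0),full_matrices=0)[2][2].round(3))
    r=cv2.minAreaRect(np.float32(q[:,:2]));print(' rect',r)
    # whole cleaner
    q=P[m&(P[...,2]>35)&(P[...,2]<110)]
    # case points: RANSAC plane for slope
    rng=np.random.default_rng(0);best=0
    for _ in range(2000):
        a=q[rng.choice(len(q),3)];nn=np.cross(a[1]-a[0],a[2]-a[0]);L=np.linalg.norm(nn)
        if L<500: continue
        nn/=L;nn*=np.sign(nn[2]) 
        if not .85<nn[2]<.95: continue
        i=abs((q-a[0])@nn)<2
        if i.sum()>best:best=i.sum();I=i
    f=q[I];nn=np.linalg.svd(f-f.mean(0),full_matrices=0)[2][2];nn*=np.sign(nn[2])
    print(' slope n',nn.round(3),'tilt',np.degrees(np.arccos(nn[2])).round(1),'off',(nn@f.mean(0)).round(1),best,'facing',np.degrees(np.arctan2(nn[1],nn[0])).round(1), 'pleat above',)
    print(' face rect',cv2.minAreaRect(np.float32(f[:,:2])))
    t=q[(q[:,2]>95)];print(' top z',np.median(t[:,2]),cv2.minAreaRect(np.float32(t[:,:2])))
    # tray rim
    m=np.zeros(d.shape,bool);m[tr[2]:tr[3],tr[0]:tr[1]]=1
    q=P[m&(P[...,2]>18)&(P[...,2]<32)&(hsv[...,1]<60)];print(' tray rim',len(q),q[:,2].mean().round(1),cv2.minAreaRect(np.float32(q[:,:2])))
    q=P[m&(P[...,2]<12)&(P[...,2]>-5)];print(' tray floor z',np.median(q[:,2]))
    for zz in(150,250,350,450): 
        q=P[(d>0)&(P[...,2]>zz)&(P[...,0]<1000)&(abs(P[...,1])<900)];
        if len(q):print(' above',zz,len(q),q.min(0).round(),q.max(0).round())
E
python3 - <<'E'
import numpy as np,cv2
yaw=np.radians(-7.2);ex=np.array([np.cos(yaw),np.sin(yaw),0]);ey=np.array([-ex[1],ex[0],0])
bz=np.cos(np.radians(25))*np.array([0,0,1])-np.sin(np.radians(25))*ex; bx=np.cross(ey,bz)
for n,roi,tr in(('scene',(225,340,165,290),(325,412,195,278)),('side',(215,310,150,275),(303,384,167,247))):
    z=np.load(n+'0.npz');p=z['p'];d=z['d'];P=z['P'];hsv=cv2.cvtColor(p,cv2.COLOR_RGB2HSV)
    m=np.zeros(d.shape,bool);m[roi[2]:roi[3],roi[0]:roi[1]]=1;m&=P[...,2]>25
    L=P@np.array([bx,ey,bz]).T   # in-plane coords
    h=L[...,2]+160.2             # height above face
    f=m&(abs(h)<2.5); q=L[f]; print(n,'face y 1/99%',np.percentile(q[:,1],[.5,99.5]).round(1),'x',np.percentile(q[:,0],[.5,2,98,99.5]).round(1))
    t=m&(P[...,2]>99)&(P[...,2]<104); qq=P[t]@np.array([ex,ey]).T; print(' top x,y',np.percentile(qq,[.5,99.5],axis=0).round(1).tolist())
    hi=m&(h>15)&(h<40)&(L[...,0]<np.percentile(q[:,0],80)); 
    k,l,s,c=cv2.connectedComponentsWithStats(hi.astype(np.uint8))
    for j in range(1,k):
        if s[j,4]>8: w=L[l==j]; print(' tab',c[j].round(),s[j,4],w.mean(0).round(1),w.min(0).round(1),w.max(0).round(1), 'h',h[l==j].max().round(1))
    br=m&(hsv[...,2]<130)&(h<6)&(h>-8)&(hsv[...,0]<25)&(hsv[...,1]>40); w=L[br]; print(' pleat',br.sum(),np.percentile(w,[1,50,99],axis=0).round(1).tolist(),'h',np.median(h[br]))
    # tray rim
    m=np.zeros(d.shape,bool);m[tr[2]:tr[3],tr[0]:tr[1]]=1
    m&=(P[...,2]>22)&(P[...,2]<30)&(hsv[...,1]<60)
    m[:, :tr[0]+2]=0
    k,l,s,c=cv2.connectedComponentsWithStats(m.astype(np.uint8)); j=1+np.argmax(s[1:,4]); q=P[l==j]
    print(' tray',len(q),cv2.minAreaRect(np.float32(q[:,:2])))
    for x in(450,550,650,750):
        a=P[(d>0)&(abs(P[...,0]-x)<30)&(P[...,1]>300)&(P[...,2]>130)]
        if len(a):print(' left wall x',x,a[:,1].min().round(),a[:,2].max().round())
E
```

```text
scene face y 1/99% [290.3 404.9] x [441.6 443.5 588.  590.6]
 top x,y [[522.7, 290.5], [657.6, 404.9]]
 tab [262. 225.] 87 [ 512.   375.2 -135.3] [ 499.2  371.8 -144.9] [ 525.2  379.1 -126.9] h 33.3
 tab [289. 236.] 62 [ 511.5  318.8 -133.7] [ 499.1  316.9 -143.8] [ 524.8  321.4 -126.7] h 33.5
 pleat 1048 [[466.7, 323.2, -161.0], [511.1, 349.1, -157.2], [557.1, 374.6, -154.4]] h 3.0101088643875613
 tray 661 ((663.796875, 127.92462158203125), (154.2426300048828, 131.97491455078125), 9.571005821228027)
 left wall x 450 387.0 444.0
 left wall x 550 388.0 444.0
 left wall x 650 388.0 429.0
 left wall x 750 390.0 406.0
side face y 1/99% [289.2 403.7] x [444.  446.  587.9 591.3]
 top x,y [[524.2, 289.3], [659.2, 403.3]]
 tab [240. 219.] 75 [ 513.9  373.9 -135.6] [ 501.   371.4 -145.2] [ 526.4  378.  -128.7] h 31.5
 tab [270. 226.] 48 [ 513.1  317.7 -133.4] [ 500.7  315.3 -144.7] [ 525.6  321.1 -128. ] h 32.2
 pleat 1171 [[467.5, 321.1, -161.8], [511.9, 347.5, -158.0], [558.2, 372.8, -154.5]] h 2.1768741036923416
 tray 255 ((704.5255737304688, 132.9118194580078), (76.09530639648438, 132.89134216308594), 8.106475830078125)
 left wall x 450 387.0 444.0
 left wall x 550 387.0 435.0
 left wall x 650 387.0 451.0
 left wall x 750 389.0 404.0
```

Run:
```python
from h import *
P=np.vstack([np.load(n+'0.npz')['P'][np.load(n+'0.npz')['d']>0] for n in('scene','side')])
print('cell: max z over y bands (rows) x bands')
xs=np.arange(150,950,80)
print('x',xs)
for y in range(-480,0,60):
    r=[]
    for x in xs:
        a=P[(P[:,0]>=x)&(P[:,0]<x+80)&(P[:,1]>=y)&(P[:,1]<y+60)]
        r.append(int(a[:,2].max()) if len(a)>5 else -999)
    print(y,r)
a=P[(P[:,1]>380)&(P[:,1]<392)&(P[:,0]>400)];print(np.histogram(a[:,2],[-300,-100,0,100,200,300,400,500]))
p,d,i=grab('wrist');save('w0.png',p)
Q=pts(d,i)[d>0]
for y in range(-900,-200,60):
    r=[]
    for x in xs-100:
        a=Q[(Q[:,0]>=x)&(Q[:,0]<x+80)&(Q[:,1]>=y)&(Q[:,1]<y+60)]
        r.append(int(a[:,2].max()) if len(a)>5 else -999)
    print('w',y,r)
```

```text
cell: max z over y bands (rows) x bands
x [150 230 310 390 470 550 630 710 790 870]
-480 [-999, -734, -19, 1, -999, -999, -999, -999, -999, 170]
-420 [-999, -739, 98, 4, -999, -999, 181, 226, 158, 274]
-360 [-999, -738, 182, 183, 207, 229, 274, 269, -999, 318]
-300 [-999, -740, 184, 188, 219, 227, 264, 184, -999, 315]
-240 [-741, -738, 182, 191, 187, 201, 204, 190, -999, 398]
-180 [-741, -740, 182, 191, 184, 183, 184, 190, 5, 398]
-120 [-742, -740, 28, 221, 231, 221, 221, -999, 16, 387]
-60 [-741, -739, 29, 222, 224, 216, 216, 6, 17, 376]
(array([   0,  839, 1659,  450,  413, 4070, 6056]), array([-300, -100,    0,  100,  200,  300,  400,  500]))
w -900 [-742, -744, -743, 2, 2, -999, -999, -999, -999, -999]
w -840 [-743, -744, -742, 2, 2, 2, -999, -999, -999, -999]
w -780 [-743, -743, -743, 2, 2, 3, 2, -999, -999, -999]
w -720 [-742, -744, -744, 2, 2, 2, 1, -999, -999, -999]
w -660 [-743, -743, -742, 336, 182, -999, -999, -999, -999, -999]
w -600 [-741, -742, 339, 341, 182, -999, -999, -999, -999, -999]
w -540 [-743, -743, 339, 317, 182, -999, -999, -999, -999, -999]
w -480 [-743, -743, -741, 3, 89, -999, -999, -999, -999, -999]
w -420 [-743, -743, -744, 2, 2, -999, -999, -999, -999, -999]
w -360 [-744, -743, -741, 2, -999, -999, -999, -999, -999, -999]
w -300 [-743, -744, -743, -742, -999, -999, -999, -999, -999, -999]
w -240 [-665, -742, -743, -743, -999, -999, -999, -999, -999, -999]
```

View pics/w0.png

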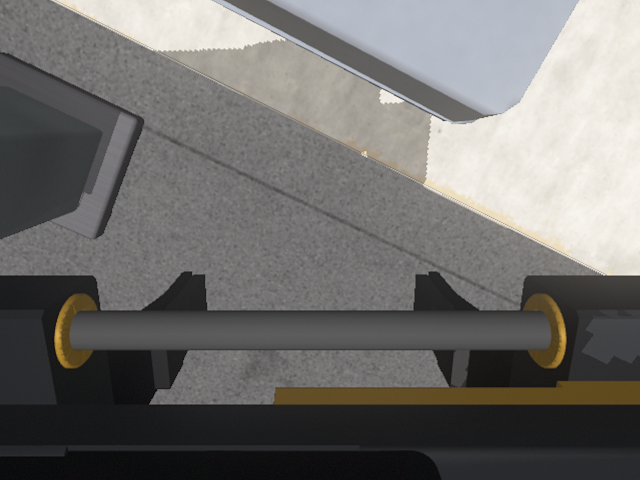

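The wrist view shows the gripper fingers with the floor, the robot's base on the left and the heat press corner at upper right (430,125). I'll lift and retract before swinging.

```bash
python3 nudge.py '[[1,0,-15,-45,0,0,0],[1,0,-15,-45,0,0,0],[1,0,-15,-45,0,0,0],[1,0,-15,-45,0,0,0],[1,0,-15,-45,0,0,0],[1,0,-15,-45,0,0,0],[1,0,-15,-45,0,0,0],[1,0,0,0,0,0,0],[1,0,0,0,0,0,0]]'; python3 -c "
from rig import env, cams, probe_bus, finish_job;print(probe_bus.get_obs()['q'].round(3))"
```

```text
t: 1.05
ee_pos: [237.0, -490.8, 538.9]
tcp_rot: [3.139, -0.0, 0.45]
wrist_force: [-0.1, 0.4, -0.2]
finger_gap: 0.998
gripper_force: 0.0
[ 1.126  0.15  -0.067  1.03   0.011  1.959 -0.057]
```

```bash
python3 nudge.py '[[1,0,-45,-5,0,0,-0.04],[1,40,-20,0,0,0,-0.088],[1,46,-2,0,0,0,-0.09],[1,46,-2,0,0,0,-0.09],[1,46,-2,0,0,0,-0.09],[1,46,-2,0,0,0,-0.09]]'; python3 -c "
from rig import env, cams, probe_bus, finish_job;print(probe_bus.get_obs()['q'].round(3))"
```

```text
t: 1.65
ee_pos: [377.7, -286.9, 540.0]
tcp_rot: [-3.138, -0.0, 0.941]
wrist_force: [0.2, 0.1, 0.5]
finger_gap: 1.004
gripper_force: 0.0
[ 0.898  0.008 -0.306  1.181  0.002  1.957 -0.037]
```

```bash
python3 nudge.py '[[1,46,0,0,0,0,-0.1],[1,46,0,0,0,0,-0.1],[1,46,0,0,0,0,-0.1],[1,46,0,0,0,0,-0.1],[1,46,0,0,0,0,-0.1],[1,46,0,0,0,0,-0.1],[1,46,0,0,0,0,-0.1],[1,46,0,0,0,0,-0.1],[1,0,0,0,0,0,-0.1]]'
python3 - <<'E'
from h import *
print(probe_bus.get_obs()['q'].round(3))
yaw=np.radians(-7.2);ex=np.array([np.cos(yaw),np.sin(yaw),0]);ey=np.array([-ex[1],ex[0],0])
bz=np.cos(np.radians(25))*np.array([0,0,1])-np.sin(np.radians(25))*ex; bx=np.cross(ey,bz)
B=np.array([bx,ey,bz]).T
print('grip',B@[512.8,347.2,-139.2],'h60 tip',B@[512.8,347.2,-160.2+12])
Rt=np.array([-bx,ey,-bz]).T; print(R.from_matrix(Rt).as_euler('xyz'))
E
```

```text
t: 2.55
ee_pos: [475.0, 63.8, 541.1]
tcp_rot: [-3.14, -0.003, 1.855]
wrist_force: [-0.7, -0.2, 0.1]
finger_gap: 1.001
gripper_force: 0.0
[ 0.49   0.037 -0.703  1.156  0.023  1.959  0.081]
grip [562.97018483 278.83986193  90.56060067] h60 tip [566.74375694 278.36314891  82.40383058]
[3.14159265 0.43633231 3.01592895]
```

```bash
cat >> h.py <<'E'
yaw=np.radians(-7.2);ex=np.array([np.cos(yaw),np.sin(yaw),0]);ey=np.array([-ex[1],ex[0],0])
bz=np.cos(np.radians(25))*np.array([0,0,1])-np.sin(np.radians(25))*ex; bx=np.cross(ey,bz)
B=np.array([bx,ey,bz]).T
RG=np.array([-bx,ey,-bz]).T
def delta(pos,Rt=RG):
    o=probe_bus.get_obs(); C=R.from_euler('xyz',o['tcp_rot']).as_matrix()
    print('dpos tool',(C.T@(np.array(pos)-o['ee_pos'])).round(1),'dpos in final tool',(Rt.T@(np.array(pos)-o['ee_pos'])).round(1),'rv',R.from_matrix(C.T@Rt).as_rotvec().round(3),'q',o['q'].round(2),'t',round(o['t'],2))
E
python3 -c "
from h import *
delta(B@[512.8,347.2,-160.2+10+150])"
```

```text
dpos tool [204.1  91.5 325. ] dpos in final tool [135.8 224.3 294.8] rv [-0.253 -0.39  -1.142] q [ 0.49  0.04 -0.7   1.16  0.02  1.96  0.08] t 2.55
```

```bash
python3 nudge.py '[[1,0,0,0,-0.0281,-0.0433,-0.1269],[1,0,0,0,-0.0281,-0.0433,-0.1269],[1,0,0,0,-0.0281,-0.0433,-0.1269],[1,0,0,0,-0.0281,-0.0433,-0.1269],[1,0,0,0,-0.0281,-0.0433,-0.1269],[1,0,0,0,-0.0281,-0.0433,-0.1269],[1,0,0,0,-0.0281,-0.0433,-0.1269],[1,0,0,0,-0.0281,-0.0433,-0.1269],[1,0,0,0,-0.0281,-0.0433,-0.1269],[1,0,0,0,0,0,0]]';python3 -c "
from h import *
delta(B@[512.8,347.2,-160.2+10+150])"
```

```text
t: 3.55
ee_pos: [476.6, 59.2, 543.2]
tcp_rot: [3.127, 0.41, 2.924]
wrist_force: [0.2, 2.0, 1.1]
finger_gap: 1.001
gripper_force: 0.0
dpos tool [149.9 223.5 294.3] dpos in final tool [138.6 228.7 295.8] rv [-0.023 -0.026 -0.084] q [ 0.12 -0.3  -0.3   1.49  0.06  1.55  1.18] t 3.55
```

```bash
python3 nudge.py '[[1,14,28,30,-0.023,-0.026,-0.084],[1,15,25,33,0,0,0],[1,15,25,33,0,0,0],[1,15,25,33,0,0,0],[1,15,25,33,0,0,0],[1,15,25,33,0,0,0],[1,0,0,0,0,0,0],[1,0,0,0,0,0,0]]';python3 -c "
from h import *
delta(B@[512.8,347.2,-160.2+10+150])
p,d,i=grab('scene');save('s1.png',p)"
```

```text
t: 4.35
ee_pos: [504.3, 193.7, 347.2]
tcp_rot: [3.139, 0.423, 2.964]
wrist_force: [0.3, -0.0, 0.2]
finger_gap: 1.0
gripper_force: 0.0
dpos tool [ 68.2  90.8 112.8] dpos in final tool [ 65.4  91.8 113.7] rv [-0.019 -0.013 -0.047] q [-0.17 -0.21 -0.38  1.81  0.21  1.21  0.8 ] t 4.35
```

View pics/s1.png

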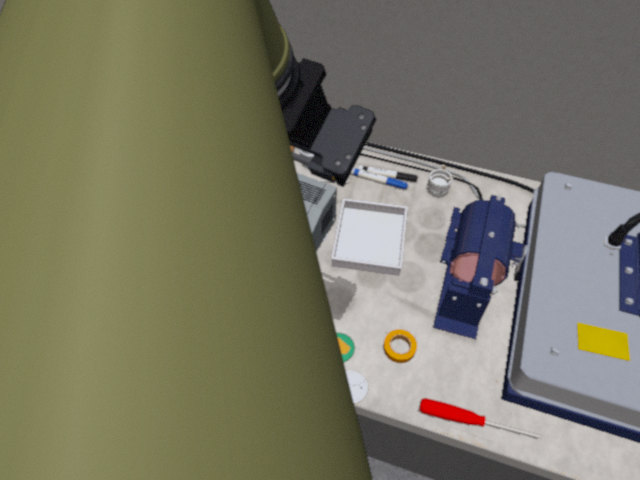

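The arm hides most of the scene view. The right part of the gripper body is visible around (340,140), so I'll measure its extent in the tool frame from depth.

Run:
```python
from h import *
o=probe_bus.get_obs();C=R.from_euler('xyz',o['tcp_rot']).as_matrix()
for n in('scene','side'):
    p,d,i=grab(n);T=(pts(d,i)-o['ee_pos'])@C
    dark=(p.max(-1)<70)&(d>0)&(np.linalg.norm(T,axis=-1)<300)&(T[...,2]<40)
    for a,b in((-300,-250),(-250,-200),(-200,-150),(-150,-100),(-100,-60),(-60,-20),(-20,40)):
        q=T[dark&(T[...,2]>a)&(T[...,2]<b)]
        if len(q)>5: print(n,a,b,len(q),'x',np.percentile(q[:,0],[1,99]).round(),'y',np.percentile(q[:,1],[1,99]).round())
```

```text
scene -300 -250 494 x [-19.   5.] y [-37. -30.]
scene -250 -200 913 x [-20.  14.] y [-38. -30.]
scene -200 -150 2297 x [-35.  35.] y [-51. -26.]
scene -150 -100 1476 x [-30.  38.] y [-95. -28.]
scene -100 -60 449 x [-31.  39.] y [-93. -30.]
side -200 -150 1542 x [108. 162.] y [187. 228.]
side -150 -100 2458 x [-20. 121.] y [-94. 232.]
side -20 40 13 x [ 79. 178.] y [220. 239.]
```

```bash
python3 - <<'E'
from h import *
for n in('scene','side'):
    z=np.load(n+'0.npz');P=z['P'];d=z['d']
    for lo,hi in((20,100),(100,160),(160,220),(220,280),(280,360)):
        a=P[(d>0)&(P[...,1]>375)&(P[...,1]<400)&(P[...,0]>430)&(P[...,0]<620)&(P[...,2]>lo)&(P[...,2]<hi)]
        if len(a)>10:print(n,lo,len(a),np.percentile(a[:,1],[1,50,99]).round(1),a[:,0].min().round(),a[:,0].max().round())
E
python3 - <<'E'
from h import *
for n in('scene','side'):
    z=np.load(n+'0.npz');P=z['P'];d=z['d']
    for x in(450,520,590):
      for lo,hi in((-300,-100),(-100,20),(20,100),(100,160),(160,220),(220,280),(280,360),(360,430),(430,470)):
        a=P[(d>0)&(P[...,1]>300)&(P[...,1]<900)&(abs(P[...,0]-x)<35)&(P[...,2]>lo)&(P[...,2]<hi)]
        if len(a)>3:print(n,x,lo,len(a),np.percentile(a[:,1],[1,50,99]).round(1),a[:,2].max())
E
```

```text
scene 450 -300 346 [344.3 639.9 642.5] -243.13658186644284
scene 450 -100 1416 [301.5 358.8 406.7] 19.37774501150719
scene 450 20 336 [301.6 359.5 441.3] 99.91581117818728
scene 450 100 787 [438.3 440.1 441.7] 159.99180019308704
scene 450 160 949 [438.3 440.1 441.7] 219.9654432783421
scene 450 220 1147 [438.5 440.1 441.8] 279.9064230749813
scene 450 280 1019 [438.4 440.  441.6] 326.010902710223
scene 450 360 5592 [389.  471.8 580.3] 429.997574919647
scene 450 430 895 [404.7 420.7 445.6] 443.97490265321505
scene 520 -300 313 [637.3 639.9 643. ] -243.37085098086314
scene 520 -100 1309 [301.1 365.5 406.6] 19.909413168512515
scene 520 20 778 [300.6 323.3 441. ] 99.84303139257595
scene 520 100 688 [438.5 440.  441.6] 159.96538957566034
scene 520 160 811 [438.4 440.  441.7] 219.9953865555949
scene 520 220 980 [438.5 440.1 441.7] 279.9985227359392
scene 520 280 865 [438.4 440.1 441.7] 325.8435644774527
scene 520 360 6750 [389.1 483.8 633.9] 429.987505878963
scene 520 430 304 [420.1 425.1 646. ] 442.28245296077824
scene 590 -300 288 [636.6 639.9 642.3] -243.2779980538327
scene 590 -100 604 [
[... 1065 characters left out ...]
7.3 438.6 439.9] 219.86035553944302
side 520 220 910 [437.4 438.6 439.9] 279.97663512334424
side 520 280 348 [437.2 438.7 439.8] 300.8110629752378
side 520 360 6201 [388.1 447.6 532.8] 429.9955026321713
side 520 430 339 [419.5 423.9 430. ] 435.4984450850084
side 590 -100 769 [355.5 380.1 405.3] 4.239417417959973
side 590 20 808 [300.3 318.3 439.1] 99.98761410055239
side 590 100 538 [306.8 438.4 439.7] 159.98612370371941
side 590 160 637 [437.3 438.5 439.9] 219.90620240396368
side 590 220 795 [437.3 438.6 439.8] 279.9817504853351
side 590 280 304 [437.3 438.6 439.8] 300.6174095387545
side 590 360 6265 [388.1 462.3 563. ] 429.9419511463487
side 590 430 233 [424.  428.2 433.5] 435.3470328196714
```

The cabinet side wall is at y≈439, and its top overhangs to y≈388 at z>360. I'll descend first and then move sideways beneath the overhang.

```bash
python3 nudge.py '[[1,13,0,36,-0.019,-0.013,-0.047],[1,13,0,37,0,0,0],[1,13,0,37,0,0,0],[1,13,0,37,0,0,0],[1,13,8,37,0,0,0],[1,0,30,0,0,0,0],[1,0,30,0,0,0,0],[1,0,20,0,0,0,0],[1,0,0,0,0,0,0],[1,0,0,0,0,0,0],[1,0,0,0,0,0,0]]';python3 - <<'E'
from h import *
delta(B@[512.8,347.2,-160.2+10+80])
p,d,i=grab('wrist');save('w1.png',p);np.savez('w1.npz',p=p,d=d,P=pts(d,i))
E
```

```text
t: 5.6
ee_pos: [534.7, 278.3, 155.4]
tcp_rot: [3.14, 0.44, 3.014]
wrist_force: [-0.7, -0.3, 0.4]
finger_gap: 1.001
gripper_force: 0.0
dpos tool [2.1 4.1 1.5] dpos in final tool [2.1 4.1 1.5] rv [ 0.001  0.004 -0.002] q [-0.24  0.07 -0.49  1.97  0.48  0.87  0.45] t 5.6
```

View pics/w1.png

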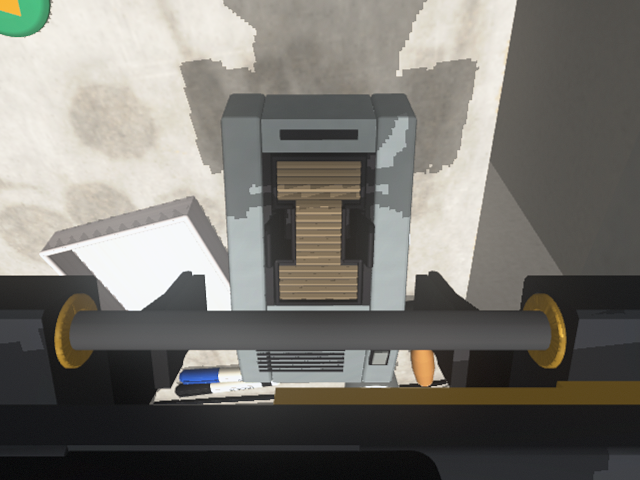

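The wrist view shows the cartridge well aligned. The pleats span columns 276–360 and the tabs are at (282,236) and (360,237). I'll measure these in the tool frame.

```bash
cat > m.py <<'E'
from h import *
o=probe_bus.get_obs();C=R.from_euler('xyz',o['tcp_rot']).as_matrix()
p,d,i=grab('wrist');P=pts(d,i);T=(P-o['ee_pos'])@C
m=np.zeros(d.shape,bool);m[95:305,220:415]=1;m&=d>0
q=T[m];rng=np.random.default_rng(0);best=0
for _ in range(1500):
    a=q[rng.choice(len(q),3)];n=np.cross(a[1]-a[0],a[2]-a[0]);L=np.linalg.norm(n)
    if L<800: continue
    n/=L
    if abs(n[2])<.97: continue
    k=abs((q-a[0])@n)<1.2
    if k.sum()>best:best=k.sum();K=k
f=q[K];c=f.mean(0);n=np.linalg.svd(f-c,full_matrices=0)[2][2];n*=-np.sign(n[2])
h=(T-c)@n
print('face normal (tool)',n.round(4),'TCP height over face',(-c@n).round(1),best)
F=m&(abs(h)<1.5);e=[]
for r in range(110,295,4):
    v=T[r][F[r]][:,1]
    if len(v)>20: e.append((T[r][F[r]][:,0].mean(),v.min(),v.max()))
e=np.array(e);print('face y',np.median(e[:,1]).round(1),np.median(e[:,2]).round(1),'slope of mid',np.polyfit(e[:,0],e[:,1:].mean(1),1).round(4))
t=m&(h>14)&(h<34);k,l,s,cc=cv2.connectedComponentsWithStats(t.astype(np.uint8))
for j in range(1,k):
    if s[j,4]>40:
        w=T[l==j];print('tab',cc[j].round(),s[j,4],np.percentile(w,[2,50,98],axis=0).round(1).tolist(),h[l==j].max().round(1))
hsv=cv2.cvtColor(p,cv2.COLOR_RGB2HSV)
b=m&(hsv[...,0]>8)&(hsv[...,0]<24)&(hsv[...,1]>50)&(hsv[...,2]>60);w=T[b];print('pleat',b.sum(),np.percentile(w,[2,50,98],axis=0).round(1).tolist())
E
python3 m.py
```

```text
face normal (tool) [ 0.001   0.0014 -1.    ] TCP height over face 90.7 18831
face y -52.3 61.5 slope of mid [-4.000e-04  4.635e+00]
tab [270. 242.] 560 [[-7.7, -25.6, 59.8], [5.5, -22.5, 62.1], [16.8, -20.3, 76.0]] 31.7
tab [367. 242.] 604 [[-7.6, 29.8, 60.1], [5.4, 31.8, 62.7], [16.9, 35.1, 76.1]] 31.2
pleat 8820 [[-38.4, -18.6, 86.4], [8.4, 4.9, 88.5], [46.9, 28.6, 90.5]]
```

```bash
python3 nudge.py '[[1,4,4.6,0,0,0,0],[1,0,0,20,0,0,0],[1,0,0,20,0,0,0],[1,0,0,20,0,0,0],[1,0,0,12,0,0,0],[1,0,0,8,0,0,0],[1,0,0,0,0,0,0],[1,0,0,0,0,0,0]]' 25;python3 m.py
```

```text
t: 6.5
ee_pos: [564.9, 281.7, 81.3]
tcp_rot: [3.139, 0.44, 3.017]
wrist_force: [-0.3, 0.4, 0.2]
finger_gap: 0.998
gripper_force: 0.0
face normal (tool) [ 0.0516  0.0132 -0.9986] TCP height over face 8.3 17268
face y -36.1 43.5 slope of mid [-0.0173  5.1501]
tab [233. 291.] 489 [[2.1, -32.4, -19.4], [9.2, -29.1, -14.8], [12.2, -27.6, -6.1]] 28.1
tab [376. 291.] 506 [[1.6, 23.0, -19.3], [9.1, 24.8, -14.2], [12.1, 28.1, -5.4]] 28.7
pleat 10252 [[-5.4, -25.6, 6.8], [25.2, -2.0, 8.8], [43.0, 21.4, 10.8]]
```

```bash
python3 nudge.py '[[1,0,-1.5,0,0,0,0],[0,0,0,0,0,0,0],[0,0,0,0,0,0,0],[0,0,0,0,0,0,0],[0,0,0,0,0,0,0],[0,0,0,0,0,0,0],[0,0,0,0,0,0,0],[0,0,0,0,0,0,0],[0,0,0,0,0,0,0],[0,0,0,0,0,0,0]]' 28
```

```text
t: 7.55
ee_pos: [564.7, 279.9, 81.0]
tcp_rot: [3.139, 0.439, 3.017]
wrist_force: [-2.4, -0.4, 3.6]
finger_gap: 0.493
gripper_force: 28.0
```

Opening is 0.493, about 43 mm, so both tabs are fully in. Now I'll draw it straight out.

```bash
python3 nudge.py '[[0,0,0,-4,0,0,0],[0,0,0,-8,0,0,0],[0,0,0,-10,0,0,0],[0,0,0,-10,0,0,0],[0,0,0,-12,0,0,0],[0,0,0,-12,0,0,0],[0,0,0,-12,0,0,0],[0,0,0,-12,0,0,0],[0,0,0,0,0,0,0]]' 32;python3 - <<'E'
from h import *
delta(B@[512.8,347.2,-160.2+10+80])
p,d,i=grab('wrist');save('w2.png',p)
P=np.load('w1.npz');Q=P['P'];pp=P['p'];dd=P['d']
# tray from scene view: rim line fits
z=np.load('scene0.npz');P=z['P'];m=np.zeros(z['d'].shape,bool);m[195:278,327:412]=1
for n,mm in(('scene',(P,m)),):
    P,m=mm;g=P[m&(P[...,2]>22)&(P[...,2]<30)]
    g=g[g[:,1]<215]
    for a in range(0,21,1):
        c,s=np.cos(np.radians(a)),np.sin(np.radians(a));u=g[:,0]*c+g[:,1]*s;v=-g[:,0]*s+g[:,1]*c
        print(a,np.ptp(np.percentile(u,[1,99])).round(1),np.ptp(np.percentile(v,[1,99])).round(1))
E
```

```text
t: 8.45
ee_pos: [531.2, 285.0, 155.7]
tcp_rot: [3.137, 0.442, 3.017]
wrist_force: [1.0, -1.0, -1.0]
finger_gap: 0.491
gripper_force: 32.0
dpos tool [-1.8 -2.2  3.7] dpos in final tool [-1.8 -2.2  3.7] rv [0.005 0.006 0.001] q [-0.24  0.07 -0.5   1.97  0.48  0.87  0.43] t 8.45
0 165.7 156.5
1 164.1 155.7
2 162.4 154.7
3 160.7 153.7
4 159.1 152.8
5 157.5 151.7
6 155.9 150.5
7 154.4 149.3
8 153.0 148.2
9 152.0 147.4
10 152.3 147.3
11 153.4 147.7
12 154.5 148.2
13 156.0 148.7
14 157.5 149.2
15 159.1 150.0
16 160.7 150.7
17 162.3 151.4
18 163.9 152.1
19 165.4 152.7
20 166.8 153.4
```

View pics/w2.png

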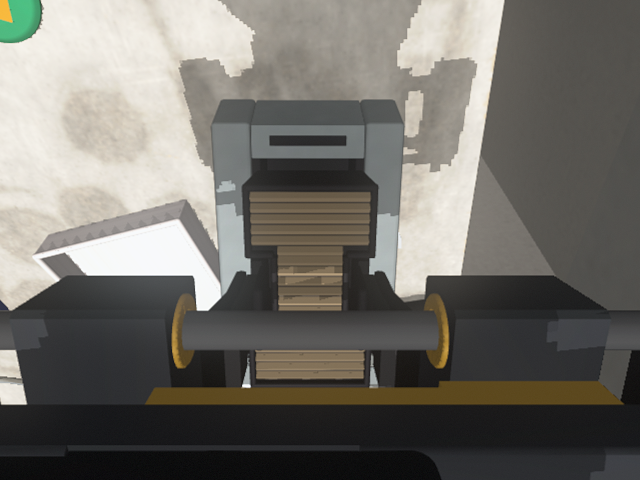

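The cartridge is out and held, with its pleats at (312,290), level and clear of the bay. The tray appears at lower left. I'll move sideways to the right, then turn upright.

```bash
python3 nudge.py '[[0,0,-25,-5,0,0,0],[0,0,-40,-10,0,0,0],[0,0,-40,-10,0,0,0],[0,0,-35,-20,0,0,0],[0,0,-10,-20,0,0,0],[0,0,0,0,0,0,0],[0,0,0,0,0,0,0]]';python3 - <<'E'
from h import *
U=R.from_euler('xyz',[np.pi,0,3.016]).as_matrix()
delta([664,124,160],U)
for n,tr in(('side',(303,384,167,247)),('scene',(327,412,195,278))):
    z=np.load(n+'0.npz');P=z['P'];d=z['d']
    m=np.zeros(d.shape,bool);m[tr[2]:tr[3],tr[0]:tr[1]]=1;s=cv2.cvtColor(z['p'],cv2.COLOR_RGB2HSV)[...,1]
    for lo,hi in((1,7),(22,30)):
        q=P[m&(P[...,2]>lo)&(P[...,2]<hi)&(s<35)&(P[...,1]<215)];print(n,lo,len(q),cv2.minAreaRect(np.float32(q[:,:2])),np.median(q[:,2]))
E
```

```text
t: 9.2
ee_pos: [485.0, 138.5, 211.6]
tcp_rot: [3.139, 0.44, 3.016]
wrist_force: [-0.1, 0.7, -1.9]
finger_gap: 0.489
gripper_force: 32.0
dpos tool [-140.3    7.6  123.1] dpos in final tool [-179.4    8.1   51.6] rv [0.003 0.44  0.001] q [-0.13 -0.27 -0.33  2.14  0.19  0.9   0.89] t 9.2
side 1 3768 ((679.5015258789062, 124.16307067871094), (195.52371215820312, 169.3623809814453), 6.494908332824707) 3.2068523341985453
side 22 624 ((665.4117431640625, 133.43814086914062), (154.3520965576172, 146.30953979492188), 9.004467010498047) 27.68437923360816
scene 1 3745 ((678.7351684570312, 129.2069091796875), (208.16973876953125, 176.36729431152344), 18.795087814331055) 3.1394153391216237
scene 22 683 ((662.1602172851562, 137.46434020996094), (154.2518768310547, 150.901611328125), 9.368814468383789) 27.770835566337112
```

```bash
python3 nudge.py '[[0,0,0,0,0,0.1,0],[0,0,0,0,0,0.12,0],[0,0,0,0,0,0.12,0],[0,0,0,0,0,0.1,0],[0,-30,0,0,0,0,0],[0,-40,0,0,0,0,0],[0,-40,0,0,0,0,0],[0,-40,0,0,0,0,0],[0,-28,0,0,0,0,0],[0,0,0,0,0,0,0],[0,0,0,0,0,0,0]]';python3 - <<'E'
from h import *
U=R.from_euler('xyz',[np.pi,0,3.016]).as_matrix()
delta([664,126,120],U)
p,d,i=grab('wrist');save('w3.png',p)
p,d,i=grab('side');save('side3.png',p)
E
```

```text
t: 10.3
ee_pos: [661.2, 117.1, 208.4]
tcp_rot: [3.14, -0.005, 3.018]
wrist_force: [-0.2, 0.1, -1.5]
finger_gap: 0.493
gripper_force: 32.0
dpos tool [-2.1  9.  88.4] dpos in final tool [-1.6  9.2 88.4] rv [ 0.002 -0.005  0.002] q [-0.09  0.38 -0.17  1.4   0.06  1.37  1.19] t 10.3
```

View pics/w3.png

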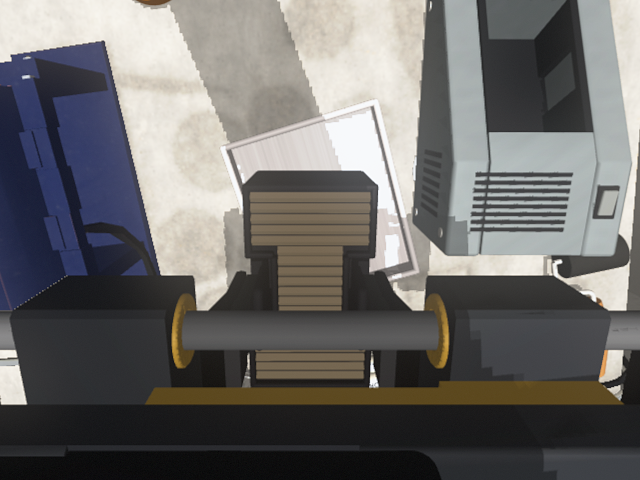

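View pics/side3.png

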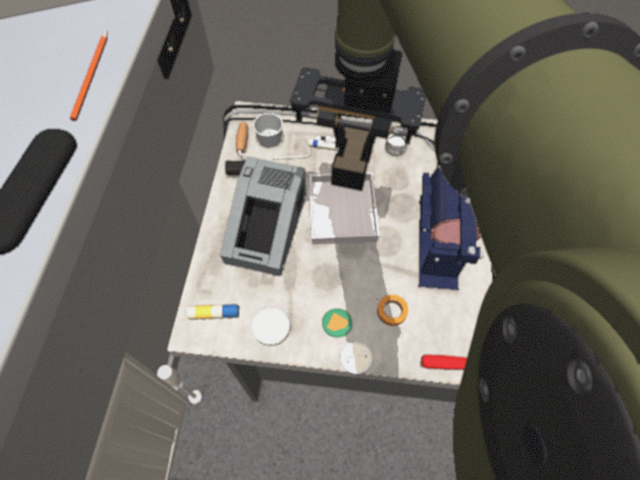

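The wrist view shows the cartridge held level over the tray (tray corners about (225,148), (378,100), (415,272)). The side view agrees. Lowering now.

```bash
python3 nudge.py '[[0,-2,8,10,0,-0.005,0],[0,0,0,30,0,0,0],[0,0,0,30,0,0,0],[0,0,0,30,0,0,0],[0,0,0,20,0,0,0],[0,0,0,10,0,0,0],[0,0,0,5,0,0,0],[0,0,0,0,0,0,0],[0,0,0,0,0,0,0]]';python3 nudge.py '[[0,0,0,2,0,0,0],[0,0,0,2,0,0,0],[0,0,0,0,0,0,0]]'
```

```text
t: 11.3
ee_pos: [665.9, 124.6, 78.0]
tcp_rot: [3.139, 0.006, 3.018]
wrist_force: [0.4, -0.2, -1.8]
finger_gap: 0.491
gripper_force: 32.0
t: 11.6
ee_pos: [665.1, 124.1, 72.6]
tcp_rot: [3.139, 0.004, 3.017]
wrist_force: [-0.7, -0.5, -1.2]
finger_gap: 0.497
gripper_force: 32.0
```

```bash
python3 nudge.py '[[0,0,0,3,0,0,0],[0,0,0,3,0,0,0],[0,0,0,2,0,0,0],[0,0,0,2,0,0,0],[0,0,0,0,0,0,0]]';python3 nudge.py '[[0,0,0,1,0,0,0],[0,0,0,0,0,0,0]]';python3 nudge.py '[[0,0,0,1,0,0,0],[0,0,0,0,0,0,0]]';python3 nudge.py '[[0,0,0,1,0,0,0],[0,0,0,0,0,0,0]]'
```

```text
t: 12.1
ee_pos: [664.8, 124.1, 62.0]
tcp_rot: [3.14, 0.003, 3.018]
wrist_force: [0.3, -1.0, -1.6]
finger_gap: 0.493
gripper_force: 32.0
t: 12.3
ee_pos: [665.1, 124.2, 61.4]
tcp_rot: [3.139, 0.004, 3.018]
wrist_force: [0.2, -0.3, -0.4]
finger_gap: 0.491
gripper_force: 32.0
t: 12.5
ee_pos: [665.1, 124.2, 60.5]
tcp_rot: [3.139, 0.004, 3.018]
wrist_force: [-0.2, -0.2, -0.6]
finger_gap: 0.492
gripper_force: 32.0
t: 12.7
ee_pos: [665.3, 124.2, 60.3]
tcp_rot: [3.139, 0.005, 3.017]
wrist_force: [-2.0, 0.4, 3.6]
finger_gap: 0.492
gripper_force: 32.0
```

Contact: the vertical force rose to +3.6 N. I'll press slightly to confirm, then let go gradually.

```bash
python3 nudge.py '[[0,0,0,0.6,0,0,0],[0,0,0,0,0,0,0]]';python3 nudge.py '[[0,0,0,0,0,0,0],[0,0,0,0,0,0,0]]' 8;python3 nudge.py '[[0.6,0,0,0,0,0,0],[0.7,0,0,0,0,0,0],[0.8,0,0,0,0,0,0],[1,0,0,0,0,0,0],[1,0,0,0,0,0,0],[1,0,0,0,0,0,0]]'
```

```text
t: 12.9
ee_pos: [665.3, 124.1, 60.3]
tcp_rot: [3.139, 0.005, 3.017]
wrist_force: [-3.8, -0.9, 6.8]
finger_gap: 0.492
gripper_force: 32.0
t: 13.1
ee_pos: [665.3, 124.1, 60.3]
tcp_rot: [3.139, 0.005, 3.017]
wrist_force: [-2.6, -0.0, 5.9]
finger_gap: 0.508
gripper_force: 8.0
t: 13.7
ee_pos: [665.0, 124.1, 58.4]
tcp_rot: [3.14, 0.004, 3.018]
wrist_force: [-0.4, -0.1, 0.0]
finger_gap: 0.954
gripper_force: 0.0
```

```bash
python3 nudge.py '[[1,0,0,-10,0,0,0],[1,0,0,-25,0,0,0],[1,0,0,-40,0,0,0],[1,0,0,-40,0,0,0],[1,0,0,-40,0,0,0],[1,0,0,0,0,0,0],[1,0,0,0,0,0,0]]';python3 - <<'E'
from h import *
p,d,i=grab('wrist');save('w4.png',p);P=pts(d,i)
hsv=cv2.cvtColor(p,cv2.COLOR_RGB2HSV)
b=(hsv[...,0]>8)&(hsv[...,0]<24)&(hsv[...,1]>50)&(hsv[...,2]>60)&(d>0)&(P[...,2]>35)&(P[...,2]<70)&(abs(P[...,0]-664)<60)&(abs(P[...,1]-126)<50)
q=P[b];c=q.mean(0);print(len(q),np.percentile(q,[2,50,98],axis=0).round(1).tolist(),np.linalg.svd(q-c,full_matrices=0)[2][2].round(3))
E
```

```text
t: 14.4
ee_pos: [665.2, 124.2, 216.1]
tcp_rot: [3.138, 0.008, 3.018]
wrist_force: [-0.6, -0.4, -1.6]
finger_gap: 1.002
gripper_force: 0.0
4461 [[622.2, 97.7, 49.2], [671.7, 121.9, 51.3], [708.4, 143.7, 53.3]] [ 0.005 -0.005  1.   ]
```

View pics/w4.png

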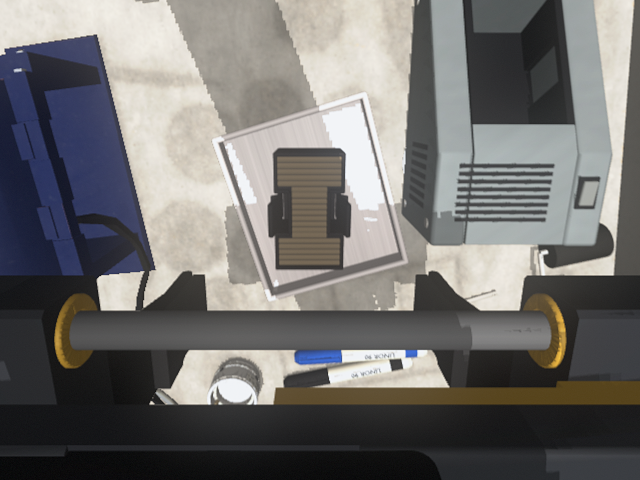

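The cartridge stands level near the middle of the tray (centre about (309,209), tray centre about (310,198)). The fingers are clear and empty. Handing in.

```bash
python3 -c "
from rig import env, cams, probe_bus, finish_job;print(finish_job())"
```

```text
the job is handed in; nothing more can be done
None
```

The job is handed in at about 14.5 s of the 48 s limit: the cartridge was unlatched, drawn straight out, and left standing level with pleats up near the tray's centre, with the gripper clear; the hand-in returned no verdict.

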